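Feed one test panel from the stack chute into the scan cradle

TASK

Push the red handle of the stack chute's feed slide all the way towards the outlet so that the bottom green panel peeps out under the yellow gate, and let the slide spring back. Draw that panel straight out along the tongue until it is clear of the chute, so that the panels above stay in the chute and simply drop down flat. Then lay it gently and flat on the bed of the empty cradle, between its blue guides, let go, and leave the other panels, the jar and the brass weight undisturbed.

Things in the scene. Friction and masses are not known exactly. Their poses are not given: they have to be found in the camera images.
- chute: Stack chute, fixed, yaw varies. Origin on the bench under the stack's centre; x points out of the outlet, z up. Floor 45 mm above the bench; inside 145 (x) x 49 mm, corner plates 61 mm over their outsides, top 98 mm above the bench. White back wall at x = -77.5 mm. Base plate 100 mm wide, 10 mm high, x = -150 to 110 mm.
- chute_outlet (a point): Middle of the outlet, 77.5 mm from the chute's origin: outer face of the yellow gate (5 mm thick), at floor height (45 mm). Axes as the chute's. Gate from 17 mm above the floor to 98 mm above the bench: only the bottom panel passes. From here a tongue, 22 mm wide, at floor height, runs 105 mm out; a drawn panel rests on it, fingers can straddle it. Its foot (50 mm wide) is 6 mm high.
- feed_slide (a joint): Feed slide, m: 0 = back (rest), 0.060 = fully pushed towards the outlet (+x of the chute), where the bottom panel sticks out about 52 mm beyond the gate. A spring pushes it back to 0 when let go (1.5 N at 0, 3 N at 0.06); the weight of the stack adds up to about 10 N of friction to the push.
- slide_handle (a point): Red upright handle block of the feed slide behind the chute: 16 mm along the chute's x, 24 mm across, from 51 to 106 mm above the bench; the point is on its axis, 85 mm above the bench; at rest 150 mm behind the chute's origin. Moves with the slide. Nothing stands behind it.
- panel1_center (a point): The bottom panel of the stack, the one to draw: flat green test panel, 140 x 44 x 12 mm, about 0.14 kg; the point is its centre (half-way up), x along its length, z up. At rest at the chute's origin in plan, 51 mm above the bench.
- panel2_center (a point): Second panel from the bottom, lying on the bottom one: same flat green test panel, 140 x 44 x 12 mm, about 0.14 kg; the point is its centre (half-way up), x along its length, z up. It must stay in the chute and drops 12 mm.
- panel3_center (a point): Third panel from the bottom: same flat green test panel, 140 x 44 x 12 mm, about 0.14 kg; the point is its centre (half-way up), x along its length, z up. 
- panel4_center (a point): Top panel of the stack of four: same flat green test panel, 140 x 44 x 12 mm, about 0.14 kg; the point is its centre (half-way up), x along its length, z up. 
- empty_cradle_seat (a point): The empty cradle, fixed, yaw varies: point at the centre of its bed's top, 30 mm above the bench, x along the bed, z up. Bed 146 x 24 mm on a base 180 x 90 x 6 mm. Blue guides, tops 40 mm above the bench: end stops 148 mm apart, four corner guides 52 mm apart across, each 16 mm long, centred 60 mm from the middle; the sides between are open for fingers. A panel on it has its centre 6 mm above.
- loaded_cradle_seat (a point): The other, loaded cradle, fixed, yaw varies: point at the centre of its bed's top, 30 mm above the bench, x along the bed, z up. Bed 146 x 24 mm on a base 180 x 90 x 6 mm. Blue guides, tops 40 mm above the bench: end stops 148 mm apart, four corner guides 52 mm apart across, each 16 mm long, centred 60 mm from the middle; the sides between are open for fingers. A panel lies on it.
- loaded_panel_center (a point): The panel already lying in the loaded cradle: same flat green test panel, 140 x 44 x 12 mm, about 0.14 kg; the point is its centre (half-way up), x along its length, z up. 
- jar_center (a point): Bystander: amber glass jar with white cap, 56 mm across, 85 mm high; the point is its centre, 42 mm up.
- weight_center (a point): Bystander: brass weight with a knob, 48 mm across, 68 mm high; the point is its centre, 34 mm up.

How it is judged:
By the outcome, as a careful person would: the job done as asked, in the order asked, and still so for the second after the job is handed in, with the robot touching nothing.
It also fails if it takes over 67 s, if anything falls off the work surface, if the arm or the gripper's body presses on something with over 40 N, if the wrist force passes 120 N, or if a joint passes its speed limit or range.

ROBOT

A 7-joint arm with a two-finger parallel gripper is mounted at the origin on the work surface. World frame = base frame: x ahead of the robot, y to its left, z up, the work surface at z = 0. Lengths are in mm, angles in degrees, forces in N, time in s.
With the tool pointing down it reaches from about 425 to 950 mm from the base axis. Payload 4.7 kg.
Tool frame: the origin (TCP) lies midway between the tips of the shut fingers; the grasp point (between the pads) lies 19 mm behind it; z points along the fingers, x is the direction in which the jaws open and shut, and the axes are right-handed (so a half turn about z gives the same grasp; the last joint's range is limited). The gripper opens to 87 mm and grips with 3 to 60 N. Pads are 19 mm wide; open, the fingers measure 117 mm over their backs; the gripper's body (75 mm by 190 mm) begins 51 mm behind the grasp point.
Start: joints at [-77.859, 26.849, -2.785, 87.806, 1.381, 65.374, -4.715], TCP at [160.931, 655.554, 222.573] pointing down, gripper open.
Joint ranges: [-148.3, 148.3], [-19.14, 114.17], [-79.39, 73.82], [5.75, 140.21], [-59.74, 239.74], [12.07, 113.84], [-152.46, 152.46]. Speed limits (degrees/s): [147.25, 147.25, 180, 180, 180, 180, 180].

INTERFACE

Orientations are given as [roll, pitch, yaw] about the fixed x, y, z axes, in that order (R = Rz(yaw) Ry(pitch) Rx(roll)).
In Python, from station import env, fingers, solve_ik, optics, job, status gives the robot as it stands. Calls block until the motion is done:
- env.move_to(position, orientation): joint-space move of the TCP to a pose.
- env.move_linear(position, vel=150, attitude=None, stop_force=None): straight line of the TCP; attitude=None keeps the orientation; vel is the mean speed in mm/s. With stop_force (N) it stops when the force on the tool has changed by that much, and returns True; else False.
- env.move_j(angles): joint-space move.
- fingers.release() and fingers.grasp(): open the fingers fully, or close them until they stop; the grip force is fixed at half the most.
- env.pause(seconds).
- solve_ik(position, orientation): joint angles nearest the present ones, or None.
- optics.get_image(name): name is "scene" or "top" or "wrist"; returns a dict with "img" (400x640x3 uint8, red, green, blue), "fx", "fy", "cx", "cy" (pixels), "camera_from_world" (4x4, takes a point from world to camera coordinates). Camera axes: x right, y down, z forward; pixel columns grow to the right and rows downward; lengths in mm; the calibration is good to about 2 mm. A picture is of the moment at which its call begins. There is no depth.
A pose or a line that the arm cannot do raises env.PlanningError and nothing moves.
- job.hand_in(): hands the job in, once; it reports no verdict.
Readings, each from a call of its own:
- status.read_clock(): time.
- status.read_qpos(): joint angles.
- status.read_qvel(): joint speeds.
- status.read_effort(): joint torques, N m.
- status.read_position(): TCP position.
- status.read_eef_rot(): TCP orientation.
- status.read_force(): force on the tool from outside, world axes, zero at the start.
- status.read_wrist_torque(): the same for the moment, N m.
- status.read_grip_width(): finger opening in mm.
Only numpy, scipy, OpenCV 4.12 (cv2) and the standard library are available. Lean on these libraries where they do the work, as an engineer would, in place of code of your own. Each camera call takes 0.05 s, during which the arm holds its last target.

## Working session

There is one attempt and no reset: what is moved stays moved. The work goes in short steps, each a Python script; the robot and the scene stay as the last script left them, time stands still between calls to the robot, and variables do not carry over. Pictures are saved under pics/ and viewed, and the job is handed in when it is done.

```bash
ls; mkdir -p pics; python3 - <<'E'
from station import env, fingers, solve_ik, optics, job, status
import cv2
for n in ("scene","top","wrist"):
    d=optics.get_image(n); cv2.imwrite(f"pics/{n}0.png",d["img"][:,:,::-1])
    print(n,d["fx"],d["fy"],d["cx"],d["cy"],d["camera_from_world"].tolist() if hasattr(d["camera_from_world"],'tolist') else d["camera_from_world"])
print(status.read_clock(),status.read_eef_rot(),status.read_force(),status.read_grip_width())
E
```

```text
pics
scene 440.55490702025673 440.55490702025673 320.01141650086527 209.2007891290022 [[0.6345430347408517, 0.7728074247523027, 0.011127502396510917, -323.4000249638754], [0.5760818582993636, -0.46331785879731024, -0.6733990304847695, -274.8437751045022], [-0.5152521999955185, 0.43371101665416567, -0.7391954575297308, 1232.0974052819672], [0.0, 0.0, 0.0, 1.0]]
top 480.6566690259434 480.6566690259434 322.1977978048667 196.68547913060812 [[-0.028627907640328038, -0.9995892119844739, -0.0013602163046098116, -39.91848010342065], [-0.9969424210196713, 0.028651029387026912, -0.07269750811754236, 551.1333250236935], [0.07270661644976512, -0.0007251202122428544, -0.997353108044039, 1244.7732871490039], [0.0, 0.0, 0.0, 1.0]]
wrist 317.1405067474714 317.1405067474714 316.11397452680086 199.6624597223625 [[0.2389619558920964, 0.9710283004996116, -0.0011060131383943297, -673.8716506281512], [0.9364752124800042, -0.23015728519508316, 0.26465411480300693, -31.809511351642822], [0.2567320783360697, -0.06427801879700136, -0.9643427690675018, 390.04223052724285], [0.0, 0.0, 0.0, 1.0]]
0.15 [1.79998015e+02 8.67587361e-02 7.62061378e+01] [ 0.23658528 -0.28083587  0.13583006] 87.1980277450116
```

View pics/scene0.png

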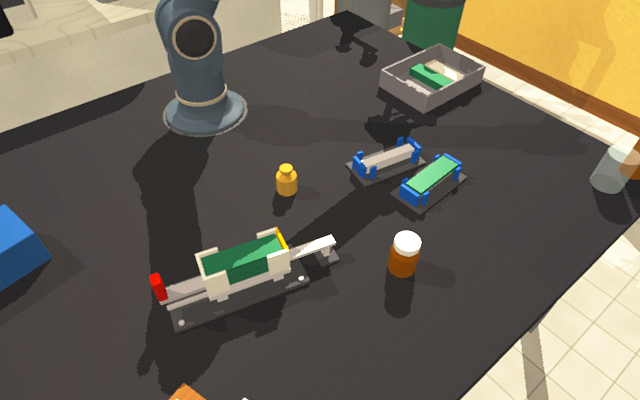

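View pics/top0.png

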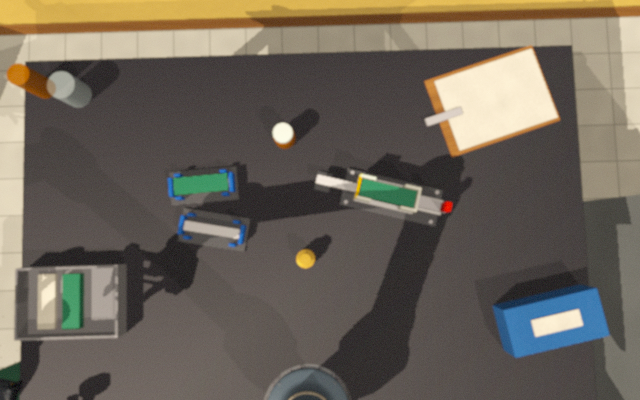

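```bash
python3 - <<'E'
import cv2
t=cv2.imread("pics/top0.png"); s=cv2.imread("pics/scene0.png")
cv2.imwrite("pics/c1.png",cv2.resize(t[160:235,305:465],None,fx=5,fy=5,interpolation=cv2.INTER_CUBIC))
cv2.imwrite("pics/c2.png",cv2.resize(t[155:260,155:260],None,fx=5.5,fy=5.5,interpolation=cv2.INTER_CUBIC))
cv2.imwrite("pics/c3.png",cv2.resize(s[215:340,140:350],None,fx=3.8,fy=3.8,interpolation=cv2.INTER_CUBIC))
cv2.imwrite("pics/c4.png",cv2.resize(s[130:215,340:470],None,fx=6,fy=6,interpolation=cv2.INTER_CUBIC))
E
```

```text
(no output)
```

View pics/c1.png

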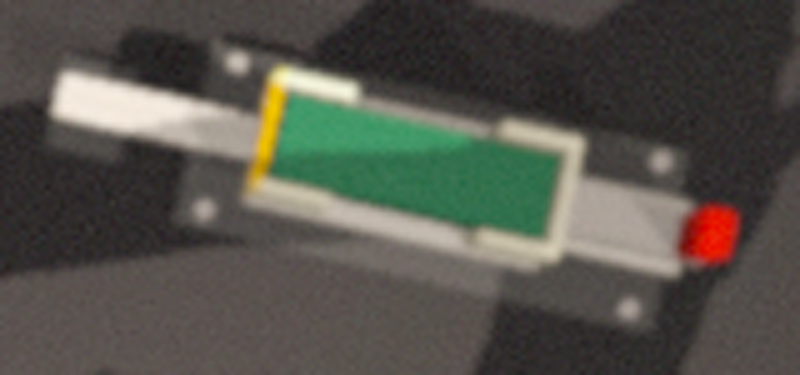

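View pics/c2.png

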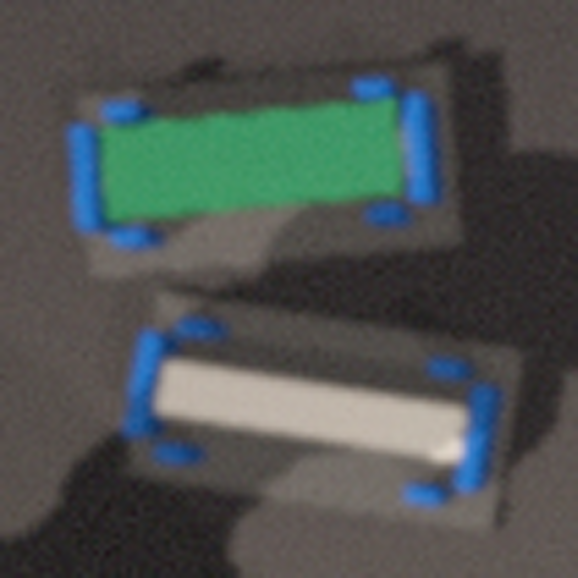

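View pics/c3.png

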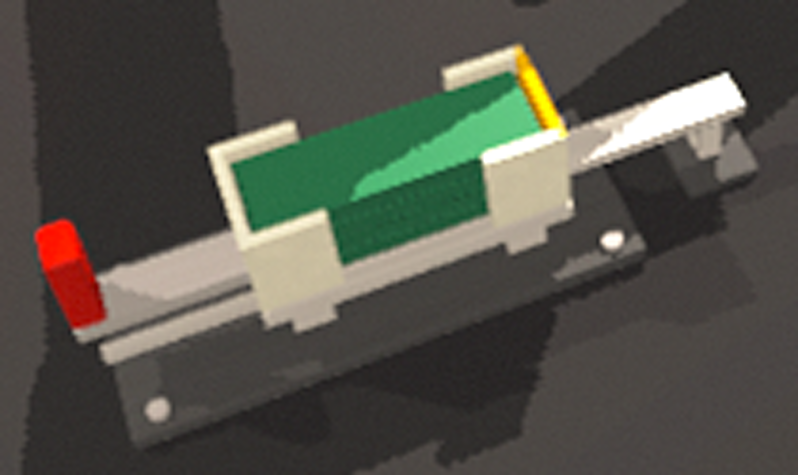

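View pics/c4.png

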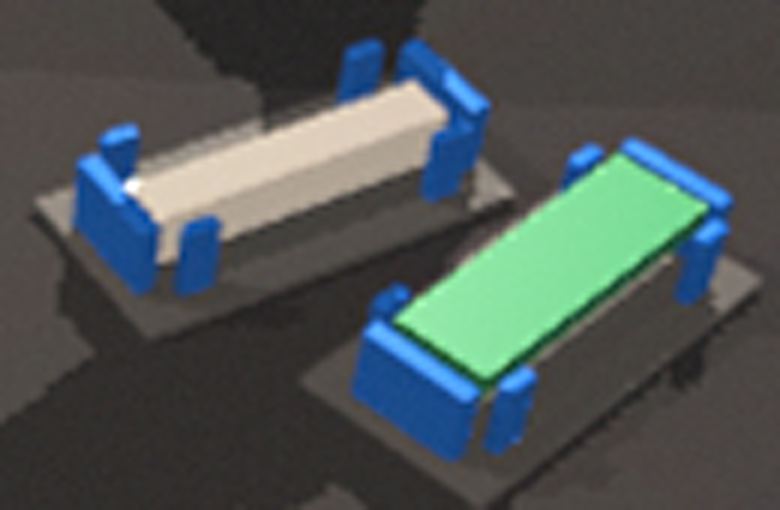

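```bash
cat > h.py <<'E'
from station import env, fingers, solve_ik, optics, job, status
import numpy as np, cv2
from scipy.optimize import least_squares
def proj(d,P):
    P=np.atleast_2d(P); T=np.array(d["camera_from_world"]); c=P@T[:3,:3].T+T[:3,3]
    return np.c_[d["fx"]*c[:,0]/c[:,2]+d["cx"],d["fy"]*c[:,1]/c[:,2]+d["cy"]]
def loc2w(p,L):
    L=np.atleast_2d(L); a=np.radians(p[2]); c,s=np.cos(a),np.sin(a)
    return np.c_[p[0]+c*L[:,0]-s*L[:,1],p[1]+s*L[:,0]+c*L[:,1],L[:,2]]
def fit(obs,p0):
    "obs: list of (d, L(nx3), uv(nx2))"
    def r(p): return np.concatenate([(proj(d,loc2w(p,L))-uv).ravel() for d,L,uv in obs])
    s=least_squares(r,p0,loss='soft_l1',x_scale=[10,10,5])
    print(np.round(s.x,2),"cost",s.cost)
    for d,L,uv in obs: print(np.round(proj(d,loc2w(s.x,L))-uv,1).tolist())
    return s.x
def snap(n,f):
    d=optics.get_image(n); cv2.imwrite("pics/"+f,d["img"][:,:,::-1]); return d
E
cat > m1.py <<'E'
from h import *
t=optics.get_image("top"); s=optics.get_image("scene")
A=lambda l:np.array(l,float)
Lt=A([(110,-50,10),(110,50,10),(-150,-50,10),(-150,50,10),(-150,0,106),(77.5,-30.5,98),(77.5,30.5,98),(-77.5,-30.5,98),(-77.5,30.5,98),(182.5,-11,45),(182.5,11,45)])
ut=A([(215,38),(178,222),(690,148),(655,328),(722,232),(275,68),(245,205),(583,135),(560,262),(60,70),(52,120)])/5+[305,160]
Ls=A([(-150,-50,10),(110,-50,10),(77.5,-30.5,98),(77.5,30.5,98),(-77.5,30.5,98),(-77.5,-30.5,98),(182.5,-11,45),(182.5,11,45),(-150,0,106)])
us=A([(140,445),(645,248),(567,133),(518,47),(210,148),(245,242),(745,100),(728,72),(55,232)])/3.8+[140,215]
p0=[550,-150,80]
print("chute");fit([(t,Lt,ut)],p0);fit([(s,Ls,us)],p0);fit([(t,Lt,ut),(s,Ls,us)],p0)
g=29
Lt=A([(90,-45,6),(90,45,6),(-90,-45,6),(-90,45,6),(60,-g,40),(60,g,40),(-60,-g,40),(-60,g,40)])
ut=A([(162,290),(132,475),(520,348),(497,527),(200,327),(178,453),(447,367),(425,493)])/5.5+155
Ls=A([(-90,-45,6),(-90,45,6),(90,-45,6),(-60,-g,40),(-60,g,40),(60,-g,40),(60,g,40)])
us=A([(150,338),(35,203),(513,195),(202,222),(122,130),(452,128),(365,47)])/6+[340,130]
p0=[450,250,80]
print("cradle");fit([(t,Lt,ut)],p0);fit([(s,Ls,us)],p0);fit([(t,Lt,ut),(s,Ls,us)],p0)
E
python3 m1.py
```

```text
chute
[ 549.07 -219.58   75.78] cost 5.749119965533294
[[-0.5, 0.6], [-1.2, 0.4], [0.2, -0.2], [-0.4, 0.6], [-0.5, -0.6], [0.4, 0.4], [1.2, -3.0], [0.1, 0.6], [-0.3, -0.8], [0.6, 1.0], [0.3, -0.8]]
[ 551.04 -214.04   75.2 ] cost 6.109893266663008
[[-1.7, -1.2], [0.8, -0.6], [0.0, 0.1], [0.8, -1.1], [-0.3, -0.4], [-0.7, 1.6], [0.1, 0.4], [-0.2, -0.2], [0.8, 2.5]]
[ 550.36 -216.1    75.4 ] cost 23.24002669456607
[[-1.7, -0.1], [-2.6, -0.3], [-1.1, -0.3], [-1.9, 0.5], [-2.0, -0.7], [-0.9, -0.3], [-0.3, -3.7], [-1.3, 0.3], [-1.9, -1.1], [-0.6, 0.1], [-1.0, -1.7]]
[[-2.8, -0.6], [-0.2, -0.5], [-1.1, 0.3], [-0.5, -0.9], [-1.6, 0.1], [-1.9, 2.1], [-1.0, 0.4], [-1.4, -0.1], [-0.5, 3.1]]
cradle
[471.72 231.27  79.68] cost 2.066565555944636
[[-0.3, -0.1], [-0.7, -0.1], [1.5, -0.4], [0.1, 0.8], [-0.6, 0.4], [-0.4, -0.2], [0.3, 0.2], [0.6, -0.4]]
[476.28 237.74  79.34] cost 1.3515552537882438
[[0.1, -0.2], [-0.5, -0.5], [1.0, -0.5], [-0.1, 0.1], [-0.1, 1.1], [-0.2, 0.0], [0.2, 0.1]]
[473.72 234.17  79.89] cost 14.749598294670502
[[-1.5, -0.7], [-1.7, -0.7], [0.3, -1.2], [-0.9, -0.1], [-1.8, -0.3], [-1.6, -0.9], [-0.9, -0.7], [-0.5, -1.3]]
[[-1.4, 0.0], [-2.3, -0.2], [-0.8, -0.7], [-1.8, 0.3], [-1.9, 1.3], [-2.0, -0.1], [-1.8, 0.1]]
```

```bash
python3 - <<'E'
from h import *
d=optics.get_image("wrist"); T=np.array(d["camera_from_world"]); C=-T[:3,:3].T@T[:3,3]
from scipy.spatial.transform import Rotation as R
Rt=R.from_euler('xyz',status.read_eef_rot(),degrees=True).as_matrix()
p=np.array(status.read_position())
print("cam in tool",Rt.T@(C-p),"cam z axis in tool",Rt.T@T[2,:3],"camx in tool",Rt.T@T[0,:3])
a=np.radians(75.5);ex=np.array([np.cos(a),np.sin(a)])
for yaw in (165.5,-14.5):
  for pos in ([550,-216,300],list(np.array([550,-216])-ex*180)+[75],list(np.array([550,-216])+ex*156)+[33],[474,235,18],[474,235,250]):
    q=solve_ik(pos,[180,0,yaw]); print(yaw,pos,None if q is None else np.round(q,0))
E
```

```text
cam in tool [  -0.44036101  -72.17813455 -162.08637413] cam z axis in tool [2.38565468e-04 2.64575570e-01 9.64364926e-01] camx in tool [ 9.99999755e-01  5.71218691e-04 -4.04095908e-04]
165.5 [550, -216, 300] [ -32.   29.   73.   96.  -29.   76. -148.]
165.5 [np.float64(504.93159927020054), np.float64(-390.2665752680594), 75] [  -6.   49.   63.  103.  -50.   61. -118.]
165.5 [np.float64(589.0592806324929), np.float64(-64.96896810101518), 33] [ 47.  53. -68. 106.  56.  63. 122.]
165.5 [474, 235, 18] [-22.  30. -12. 117.  10.  34. 125.]
165.5 [474, 235, 250] [-28.  12.  -3. 106.   1.  63. 134.]
-14.5 [550, -216, 300] [-27.  24.  62.  96. -22.  73.  25.]
-14.5 [np.float64(504.93159927020054), np.float64(-390.2665752680594), 75] [ -6.  49.  63. 103. -50.  61.  62.]
-14.5 [np.float64(589.0592806324929), np.float64(-64.96896810101518), 33] [-22.  36.  33. 110. -29.  43.  13.]
-14.5 [474, 235, 18] [-48.  31.  22. 118. -19.  34. -27.]
-14.5 [474, 235, 250] [-54.  12.  27. 107.  -6.  62. -39.]
```

```bash
python3 - <<'E'
from h import *
env.move_to([470,225,220],[180,0,-10.5]); d=snap("wrist","wc.png"); np.save("wc.npy",d,allow_pickle=True)
print(status.read_clock(),np.round(status.read_qpos(),1))
env.move_to([550,-216,280],[180,0,-14.5]); d=snap("wrist","wh.png"); np.save("wh.npy",d,allow_pickle=True)
print(status.read_clock(),np.round(status.read_qpos(),1))
E
```

```text
2.2667 [-52.7  13.1  26.5 110.   -6.8  58.4 -33.5]
3.975 [-19.8  20.9  49.4  97.6 -16.9  69.3  19.5]
```

View pics/wc.png

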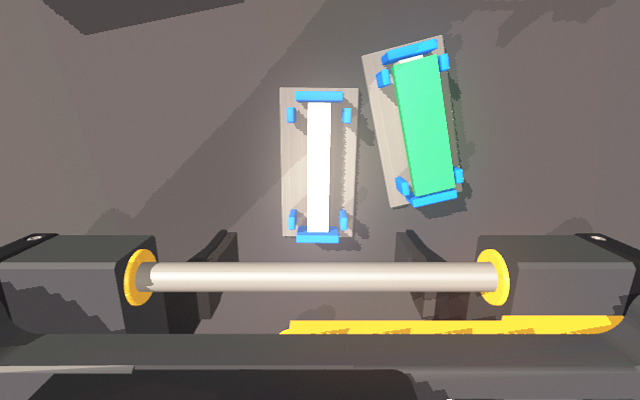

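View pics/wh.png

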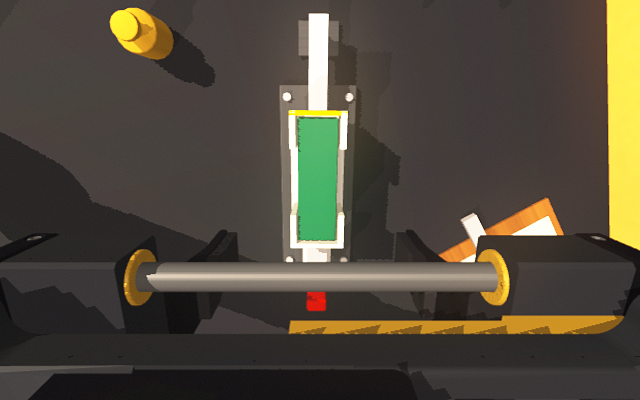

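```bash
python3 - <<'E'
import cv2
t=cv2.imread("pics/wh.png"); s=cv2.imread("pics/wc.png")
cv2.imwrite("pics/d1.png",cv2.resize(t[5:145,260:380],None,fx=4.2,fy=4.2,interpolation=cv2.INTER_CUBIC))
cv2.imwrite("pics/d3.png",cv2.resize(t[180:320,260:380],None,fx=4.2,fy=4.2,interpolation=cv2.INTER_CUBIC))
cv2.imwrite("pics/d2.png",cv2.resize(s[80:250,260:380],None,fx=3.5,fy=3.5,interpolation=cv2.INTER_CUBIC))
E
```

```text
(no output)
```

View pics/d1.png

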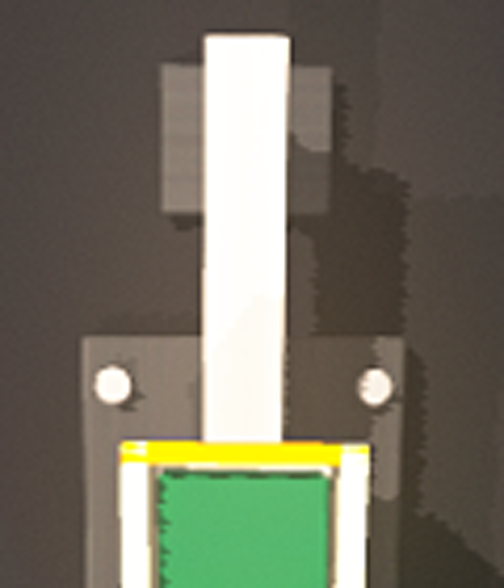

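View pics/d3.png

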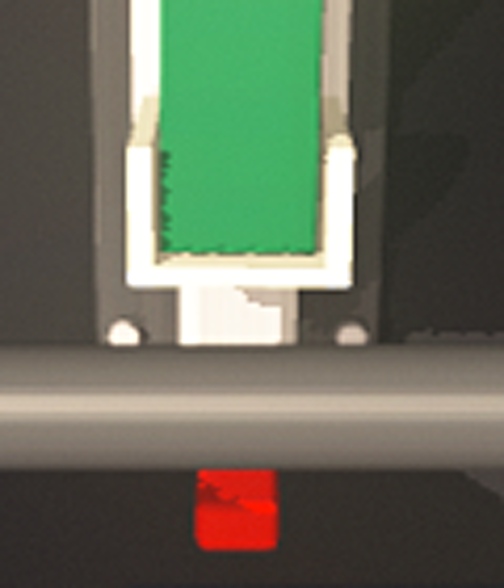

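View pics/d2.png

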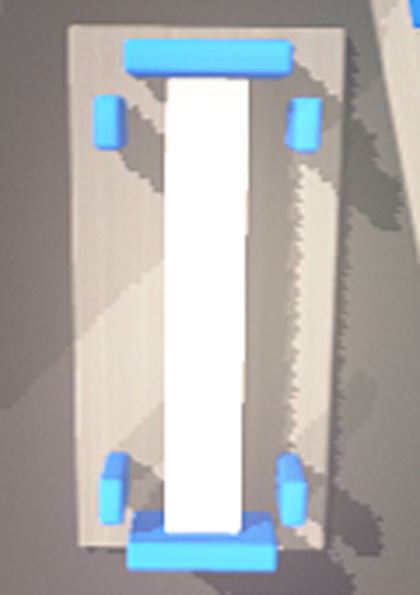

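```bash
cat > m2.py <<'E'
from h import *
A=lambda l:np.array(l,float)
w=np.load("wh.npy",allow_pickle=True).item(); c=np.load("wc.npy",allow_pickle=True).item()
L1=A([(182.5,11,45),(182.5,-11,45),(110,50,10),(110,-50,10),(77.5,30.5,98),(77.5,-30.5,98)])
u1=A([(204,36),(289,36),(83,338),(404,338),(120,446),(370,446)])/4.2+[260,5]
L2=A([(-77.5,30.5,98),(-77.5,-30.5,98),(-158,12,106),(-158,-12,106)])
u2=A([(127,287),(352,287),(198,549),(277,549)])/4.2+[260,180]
fit([(w,L1,u1),(w,L2,u2)],[550,-216,75])
L=A([(90,45,6),(90,-45,6),(-90,45,6),(-90,-45,6),(73,12,30),(73,-12,30),(-73,12,30),(-73,-12,30)])
u=A([(68,25),(346,28),(80,547),(325,549),(166,80),(249,80),(166,532),(241,532)])/3.5+[260,80]
fit([(c,L,u)],[474,234,80])
E
python3 m2.py
```

```text
[ 551.17 -218.06   75.25] cost 3.306622321696845
[[0.3, 0.1], [-0.3, 0.2], [-0.6, -0.7], [0.8, -0.1], [0.4, -0.5], [-0.7, -0.1]]
[[0.9, -0.4], [-0.7, -0.0], [-0.4, 1.3], [0.6, 1.4]]
[474.01 235.33  79.25] cost 1.651217057178179
[[-0.4, 0.1], [0.5, -0.2], [-0.4, 0.8], [0.4, 0.7], [0.5, -0.2], [-0.6, -0.0], [0.5, -0.4], [-0.6, -0.3]]
```

```bash
cat >> h.py <<'E'
CH=[551,-217.5,75.3]; CR=[474,235,79.4]
def W(p,x,y,z): return loc2w(p,[(x,y,z)])[0].tolist()
def inloc(p,P):
    a=np.radians(p[2]);c,s=np.cos(a),np.sin(a);dx,dy=P[0]-p[0],P[1]-p[1]
    return np.round([c*dx+s*dy,-s*dx+c*dy,P[2]],1)
OC=[180,0,CH[2]-90]; OR=[180,0,CR[2]-90]
E
python3 - <<'E'
from h import *
fingers.grasp()
env.move_to(W(CH,-198,0,160),OC)
env.move_linear(W(CH,-198,0,72),vel=100)
f0=np.array(status.read_force())
r=env.move_linear(W(CH,-172,0,72),vel=80,stop_force=8)
print(r,inloc(CH,status.read_position()))
r=env.move_linear(W(CH,-103,0,72),vel=40,stop_force=28)
print(r,inloc(CH,status.read_position()),np.array(status.read_force())-f0)
snap("scene","push.png"); print(status.read_clock())
E
```

```text
False [-171.    -0.3   72.1]
False [-108.7    0.    72.2] [ -1.13850564 -12.17336226  -5.94995651]
9.8583
```

View pics/push.png

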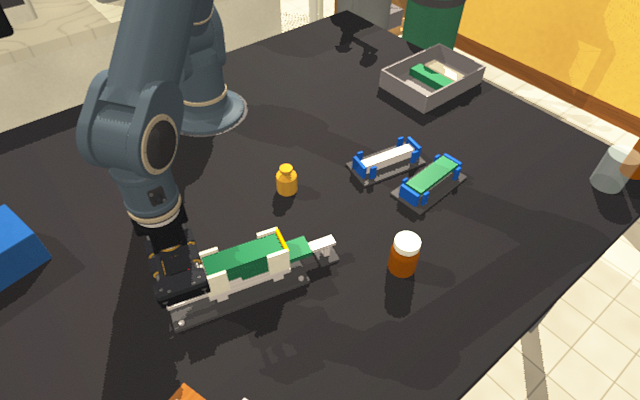

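```bash
python3 - <<'E'
from h import *
f0=np.array(status.read_force())
for x in (-100,-97,-94):
    r=env.move_linear(W(CH,x,0,72),vel=30,stop_force=25)
    print(x,r,inloc(CH,status.read_position()),np.array(status.read_force()))
    if r: break
snap("scene","push2.png"); print(status.read_clock())
import cv2
cv2.imwrite("pics/push2c.png",cv2.resize(cv2.imread("pics/push2.png")[215:340,140:350],None,fx=3.8,fy=3.8,interpolation=cv2.INTER_CUBIC))
E
```

```text
-100 False [-108.7   -0.    72.4] [ -0.96238994 -17.351892   -10.67597429]
-97 False [-108.6   -0.    72.5] [ -1.14638446 -21.98598178 -11.75435902]
-94 False [-108.6    0.    72.6] [ -2.0510094  -27.17651255 -16.56302241]
10.6583
```

View pics/push2c.png

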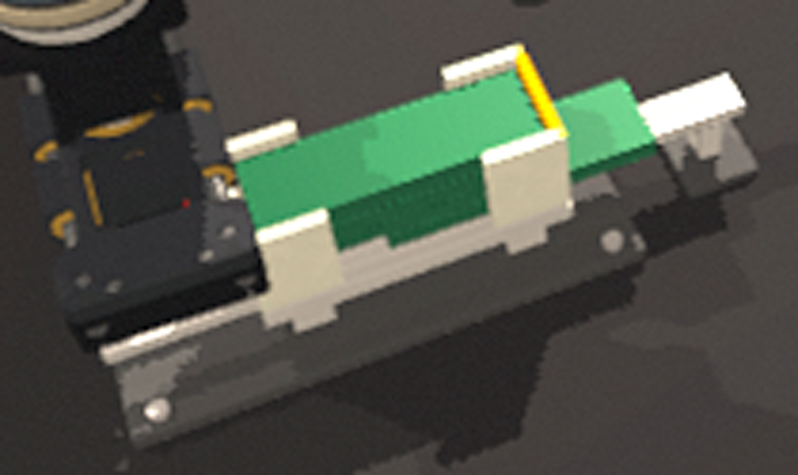

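```bash
python3 - <<'E'
from h import *
env.move_linear(W(CH,-195,0,72),vel=60)
print(status.read_force())
env.move_linear(W(CH,-195,0,170),vel=150)
fingers.release()
env.move_to(W(CH,117,0,170),OC)
d=snap("wrist","w3.png"); np.save("w3.npy",d,allow_pickle=True)
s=snap("scene","s3.png"); print(status.read_clock(),np.round(status.read_qpos(),1))
cv2.imwrite("pics/s3c.png",cv2.resize(cv2.imread("pics/s3.png")[195:340,140:350],None,fx=3.8,fy=3.8,interpolation=cv2.INTER_CUBIC))
E
```

```text
[-0.47940228  0.20728386 -0.0310187 ]
16.1 [-29.1  28.   48.7 105.1 -24.5  58.   14.7]
```

View pics/s3c.png

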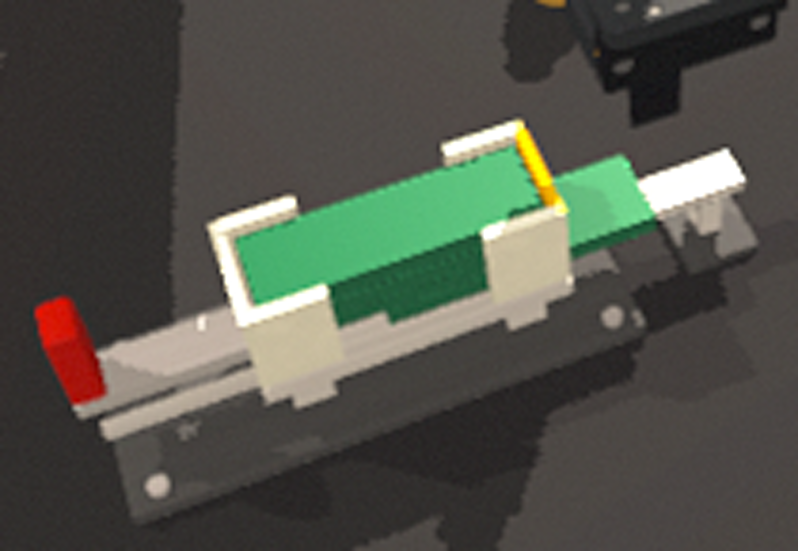

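View pics/w3.png

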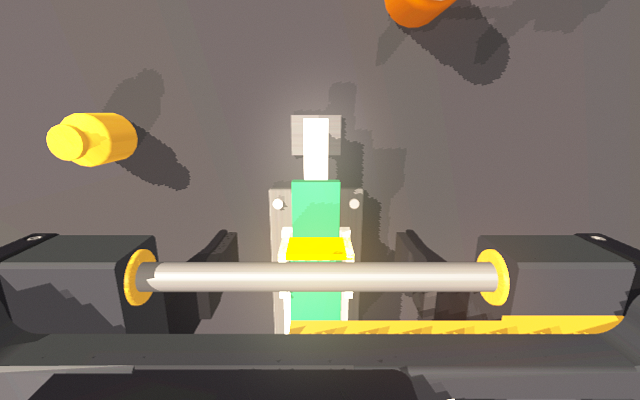

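```bash
python3 - <<'E'
from h import *
d=np.load("w3.npy",allow_pickle=True).item()
print(np.round(proj(d,loc2w(CH,[(129.5,22,57),(129.5,-22,57),(182.5,11,45),(182.5,-11,45),(77.5,30.5,98),(77.5,-30.5,98)])),1))
im=cv2.imread("pics/w3.png")[110:260,250:380]; cv2.imwrite("pics/w3c.png",cv2.resize(im,None,fx=4,fy=4,interpolation=cv2.INTER_CUBIC))
E
```

```text
[[290.8 180.1]
 [340.4 179.9]
 [302.9 118. ]
 [328.  117.9]
 [277.9 253.9]
 [353.7 253.7]]
```

View pics/w3c.png

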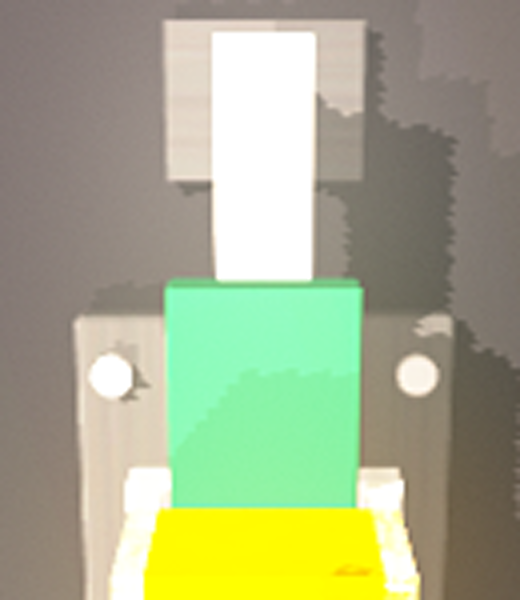

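```bash
python3 - <<'E'
from h import *
env.move_linear(W(CH,117,0,70),vel=150)
r=env.move_linear(W(CH,117,0,34),vel=40,stop_force=10)
print(r,inloc(CH,status.read_position()),status.read_force())
if not r:
    fingers.grasp()
    print(status.read_grip_width(),inloc(CH,status.read_position()),status.read_force(),status.read_wrist_torque())
    r=env.move_linear(W(CH,147,0,34),vel=40,stop_force=25)
    print(r,inloc(CH,status.read_position()),status.read_force(),status.read_grip_width())
snap("scene","s4.png"); print(status.read_clock())
cv2.imwrite("pics/s4c.png",cv2.resize(cv2.imread("pics/s4.png")[195:340,140:350],None,fx=3.8,fy=3.8,interpolation=cv2.INTER_CUBIC))
E
```

```text
False [116.9  -0.3  34.2] [-0.25687729 -0.16826925  0.26488501]
43.35575218036208 [117.   0.  34.] [ 0.50524474 -0.04004483 -0.58285546] [-0.09210203  0.07223278 -0.03171821]
False [1.436e+02 1.000e-01 3.400e+01] [-1.62549385 -6.16607797 -0.63287326] 43.196800846227184
19.7167
```

View pics/s4c.png

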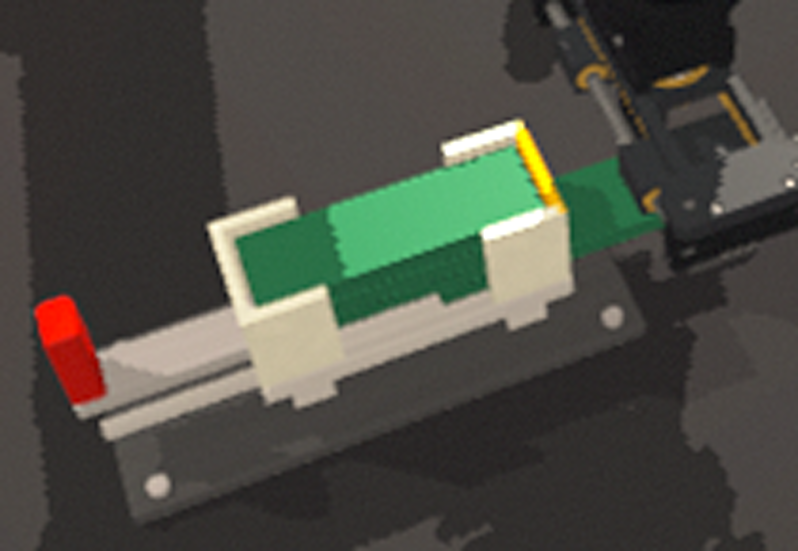

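```bash
python3 - <<'E'
from h import *
r=env.move_linear(W(CH,218,0,34),vel=45,stop_force=25)
env.pause(0.2)
print(r,inloc(CH,status.read_position()),status.read_force(),status.read_grip_width())
snap("scene","s5.png"); d=snap("wrist","w5.png"); print(status.read_clock())
cv2.imwrite("pics/s5c.png",cv2.resize(cv2.imread("pics/s5.png")[195:340,140:350],None,fx=3.8,fy=3.8,interpolation=cv2.INTER_CUBIC))
E
```

```text
False [218.2  -0.   34. ] [ 0.53441284  1.41702299 -0.67070299] 43.56064427340035
21.7417
```

View pics/s5c.png

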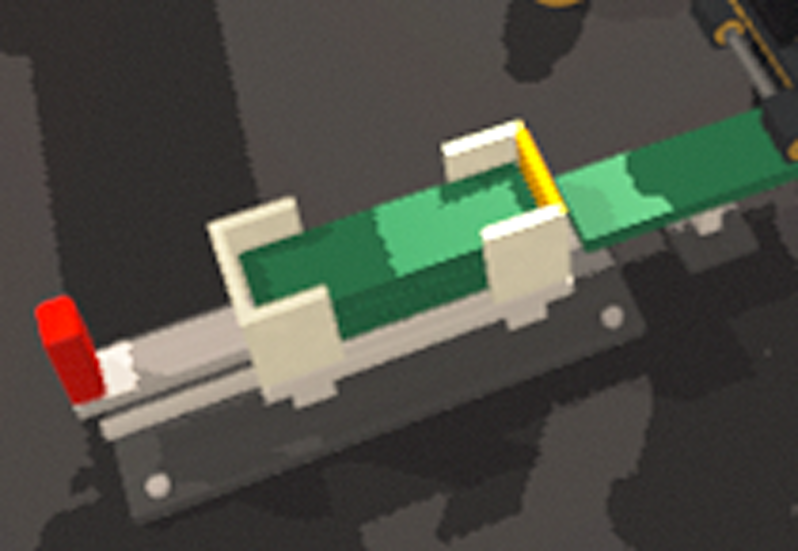

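View pics/w5.png

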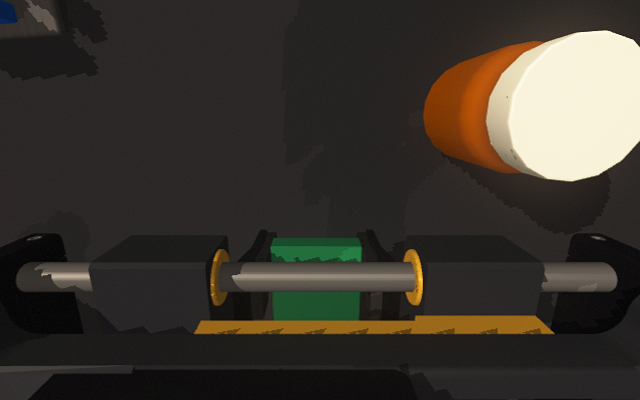

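```bash
python3 - <<'E'
from h import *
s=optics.get_image("scene"); print((proj(s,loc2w(CH,[(90.5,-22,57),(90.5,22,57)]))-[140,195])*3.8)
fingers.release()
env.move_linear(W(CH,218,0,75),vel=100)
env.move_linear(W(CH,160.5,0,75),vel=100)
d=snap("wrist","w6.png"); np.save("w6.npy",d,allow_pickle=True)
s=snap("scene","s6.png"); print(status.read_clock())
cv2.imwrite("pics/s6c.png",cv2.resize(cv2.imread("pics/s6.png")[195:340,190:400],None,fx=3.8,fy=3.8,interpolation=cv2.INTER_CUBIC))
print(np.round(proj(d,loc2w(CH,[(230.5,22,57),(230.5,-22,57)])),1))
E
```

```text
[[582.90880662 241.75058662]
 [549.94754736 177.45266022]]
24.15
[[275.8 117.2]
 [355.8 117.2]]
```

View pics/s6c.png

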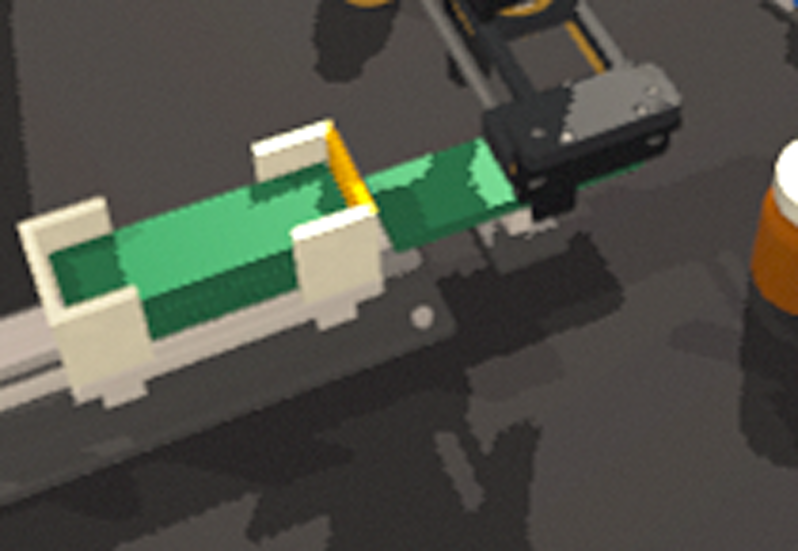

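View pics/w6.png

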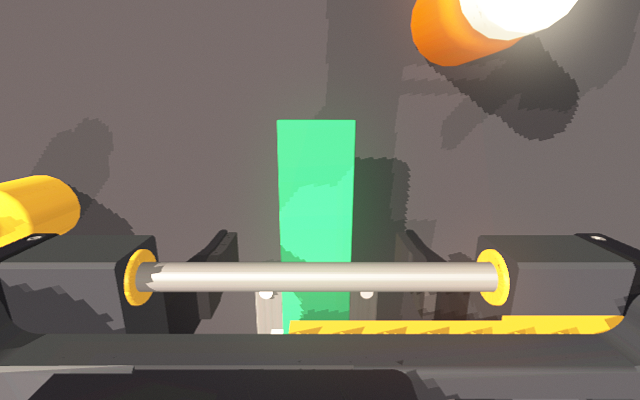

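```bash
python3 - <<'E'
from h import *
env.move_linear(W(CH,159,0,75),vel=60)
r=env.move_linear(W(CH,159,0,34),vel=50,stop_force=10)
if r: raise SystemExit("contact")
fingers.grasp(); print(status.read_grip_width(),inloc(CH,status.read_position()),status.read_force())
env.move_linear(W(CH,159,0,60),vel=40)
env.move_linear(W(CH,159,0,150),vel=120)
print(status.read_grip_width(),status.read_force(),status.read_wrist_torque())
env.move_linear(W(CR,0,0,150),vel=130,attitude=OR)
env.move_linear(W(CR,0,0,75),vel=80)
env.pause(0.2)
print(inloc(CR,status.read_position()),status.read_grip_width(),status.read_eef_rot())
d=snap("wrist","w7.png"); s=snap("scene","s7.png"); print(status.read_clock())
np.save("w7.npy",d,allow_pickle=True)
cv2.imwrite("pics/s7c.png",cv2.resize(cv2.imread("pics/s7.png")[100:225,310:490],None,fx=4.2,fy=4.2,interpolation=cv2.INTER_CUBIC))
print(np.round(proj(d,loc2w(CR,[(90,45,6),(90,-45,6),(73,12,30),(73,-12,30)])),1))
print(np.round(proj(d,loc2w(CR,[(70,22,98),(70,-22,98)])),1))
E
```

```text
43.818300497452086 [159.   0.  34.] [-0.15030848 -0.96120769 -1.02775802]
43.602101591743896 [-0.67510787 -0.00297159 -1.06395014] [-0.09056651  0.09101326  0.01476345]
[ 0.2 -0.2 75.4] 43.42855688238404 [-1.79960216e+02 -2.97133771e-02 -1.05938260e+01]
31.8667
[[250.4  86.2]
 [380.8  86.1]
 [296.6 111.6]
 [334.6 111.5]]
[[263.8 118.2]
 [366.9 118.2]]
```

View pics/s7c.png

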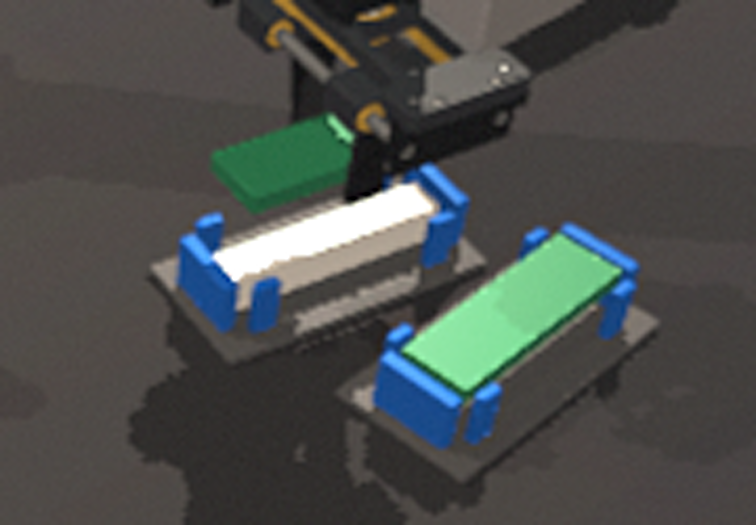

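View pics/w7.png

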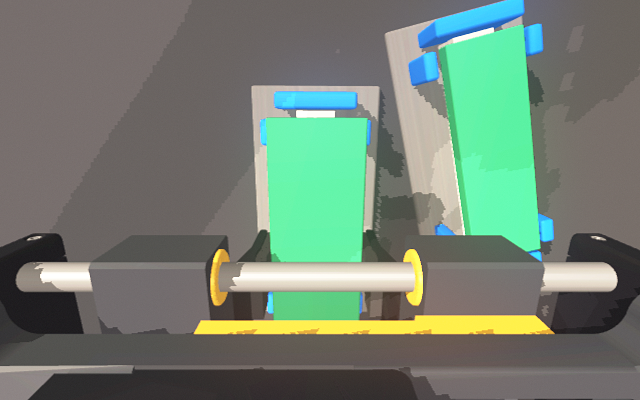

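```bash
python3 - <<'E'
from h import *
env.move_linear(W(CR,0,0,30),vel=60)
env.pause(0.2); print(inloc(CR,status.read_position()),status.read_force())
r=env.move_linear(W(CR,0,0,17.5),vel=12,stop_force=3)
env.pause(0.2)
print(r,inloc(CR,status.read_position()),status.read_force(),status.read_grip_width())
snap("scene","s8.png"); print(status.read_clock())
cv2.imwrite("pics/s8c.png",cv2.resize(cv2.imread("pics/s8.png")[100:225,310:490],None,fx=4.2,fy=4.2,interpolation=cv2.INTER_CUBIC))
E
```

```text
[ 0.2 -0.2 30.4] [-0.35462351 -0.20821062 -1.50717929]
True [-0.1  0.1 18.9] [ 0.71536855 -0.64174119  5.9387949 ] 43.49584039961017
34.0667
```

View pics/s8c.png

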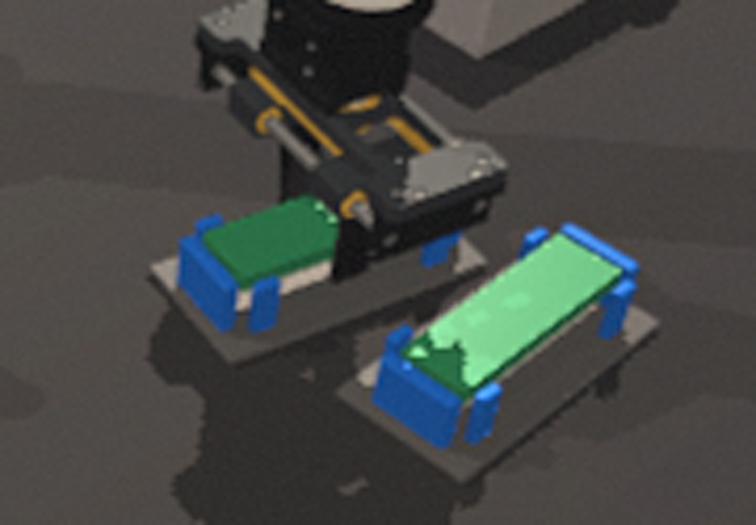

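```bash
python3 - <<'E'
from h import *
fingers.release(); env.pause(0.2)
env.move_linear(W(CR,0,0,60),vel=50)
env.move_linear(W(CR,0,0,220),vel=150)
d=snap("wrist","w9.png"); s=snap("scene","s9.png"); print(status.read_clock(),status.read_grip_width())
env_pts=loc2w(CR,[(70,22,42),(70,-22,42),(-70,22,42),(-70,-22,42)])
print(np.round(proj(d,env_pts),1))
cv2.imwrite("pics/w9c.png",cv2.resize(cv2.imread("pics/w9.png")[60:250,250:480],None,fx=3.1,fy=3.1,interpolation=cv2.INTER_CUBIC))
E
```

```text
37.5417 87.38636958934902
[[295.8 113.9]
 [338.5 113.9]
 [298.  239.9]
 [336.2 240. ]]
```

View pics/w9c.png

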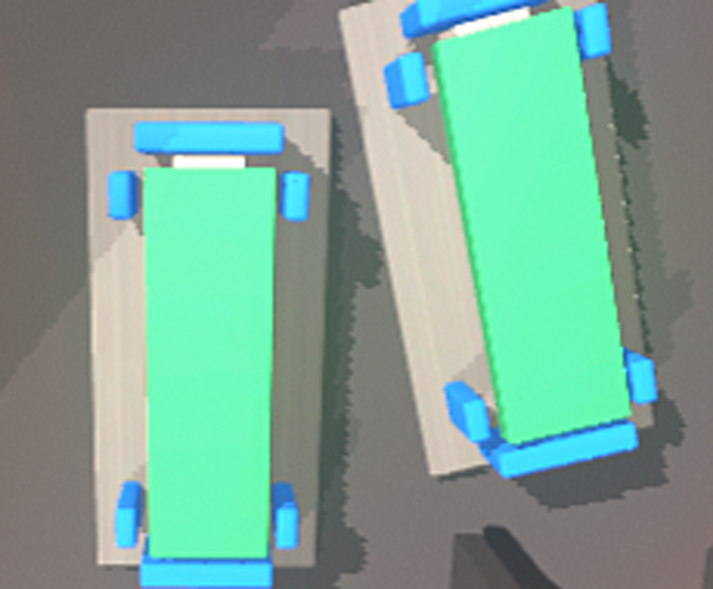

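View pics/s9.png

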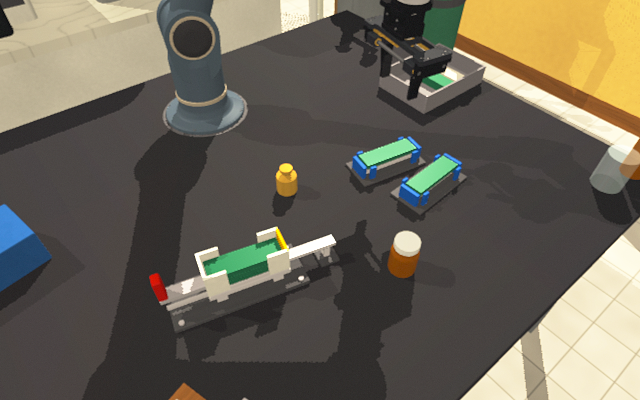

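```bash
python3 - <<'E'
import cv2
a=cv2.imread("pics/s9.png")
cv2.imwrite("pics/s9c.png",cv2.resize(a[215:340,140:350],None,fx=3.8,fy=3.8,interpolation=cv2.INTER_CUBIC))
cv2.imwrite("pics/s9d.png",cv2.resize(a[130:215,340:470],None,fx=6,fy=6,interpolation=cv2.INTER_CUBIC))
E
```

```text
(no output)
```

View pics/s9c.png

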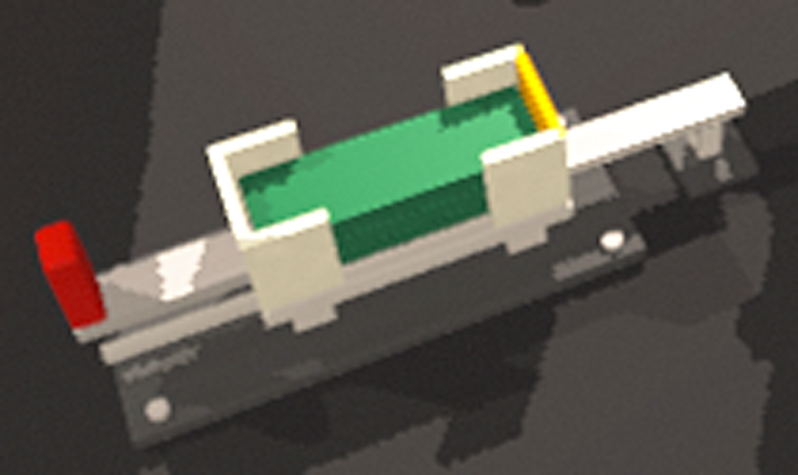

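View pics/s9d.png

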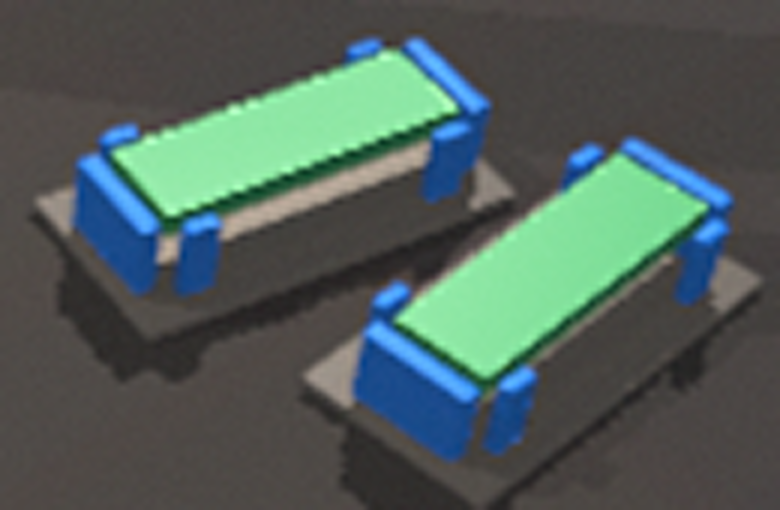

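The stack lies flat and about one panel lower, the slide is back, and the panel sits flat between the guides.

```bash
python3 -c "
from h import *
job.hand_in(); print(status.read_clock())"
```

```text
the job is handed in; nothing more can be done
the job is handed in; nothing more can be done
```

The job is done and handed in at about 37.5 s on the robot's clock. The bottom panel now lies in the empty cradle, and the gripper is open and well clear above it.

- **Push:** I pushed the handle until it stopped moving. The position held at the same point while the push force rose from about 13 N to 27 N. The panel came out about 52 mm, and the slide sprang back when I withdrew.
- **Draw:** I drew the panel about 100 mm straight along the tongue, which left it roughly 12 mm clear of the gate. I then let go and gripped it again at its middle to carry it.
- **Placing:** The panel touched the bed at the expected height, with about 6 N on the tool, and I released it there.

**Last checks:**
- **Placed panel:** in the wrist picture its edges were within about 1 mm of where a flat panel should be. It sits between all the guides, with about 5 mm free at the front stop. I could not measure the rear gap directly, but the position implies about 3 mm.
- **Everything else:** the scene picture shows the three remaining panels flat in the chute, about one panel lower, and the slide handle back at rest. The loaded panel, jar and brass weight look unmoved by eye.

**One disagreement:** the first position estimates from the scene and top cameras differed by about 6 mm for the chute and 8 mm for the cradle. I used closer wrist-camera measurements instead, and the later pictures agreed with those.

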